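# Put the plug gauge away and look into the bore with the microscope

## Task

The gauging of the clamped mould insert is finished: take the blue plug gauge out of the bore, and lower it (do not drop it) all the way into its own blue-marked socket in the gauge rack and let go. Then take the hand microscope out of its holder, carry it over the clamps and hold it upright over the middle of that bore for the inspection picture, its nose about 10 mm above the top face; the microscope must never touch the insert or its clamps. Finish still holding it there, steady, and leave everything else where it stands.

Things in the scene. Friction and masses are not known exactly. Their poses are not given: they have to be found in the camera images.
- fixture: Fixed fixture. Steel plate 150 (x) x 220 (y) x 12 mm, origin under its centre, z up. On its middle an aluminium mould insert 90 x 90, top face 52 above the table. A clamp on each y side: post 90 from the centre, 90 tall; arm inwards to 45 from the centre, 54 to 66 high; black knob 55 from the centre, 86 high. Nothing rises above the top face along own x: close the fingers along x.
- bore (a point): Centre of the mouth of the bore, level with the insert's top face, 52 mm above the table in the middle of the fixture. Round blind hole, 21 mm diameter, 22 mm deep, with a brass ring round its mouth; axes as fixture, z up along the bore. The blue gauge stands in it at the start.
- gauge_blue: Plug gauge, 90 mm long, about 110 g, upright on the floor of the bore at the start (origin 22 mm below the mouth); it lifts straight out. Origin: centre of its lower steel end, z up along it. From the origin up: steel plug 20 mm diameter to 25 mm, neck 13 diameter to 30, blue handle 17 diameter from 30 to 90 with a flat blue top. Take it by the handle.
- rack: Gauge rack, fixed, left or right of the fixture: wooden tray 216 (own x) x 92 (own y) x 12 mm, end cheeks 32 mm high. Four socket blocks stand on it in a row along its own x, 50.4 mm apart, holes on its centre line, in any order. Fingers closing along own y (across the row) stay clear of neighbouring gauges. Origin: centre of its underside, z up.
- slot_blue: Light-wood socket block of the blue gauge, fixed in the rack, 50 (own x) x 76 (own y) x 35 mm tall, blue strips on its top and end faces at both y ends. Origin: centre of its underside, on the hole's axis, z up, 12 mm above the table. Round hole 26 mm diameter, 30 deep: floor 5 mm above the origin, mouth 35 mm above.
- slot_yellow: Light-wood socket block of the yellow gauge, fixed in the rack, 50 (own x) x 76 (own y) x 35 mm tall, yellow strips on its top and end faces at both y ends. Origin: centre of its underside, on the hole's axis, z up, 12 mm above the table. Round hole 26 mm diameter, 30 deep: floor 5 mm above the origin, mouth 35 mm above.
- slot_green: Light-wood socket block of the green gauge, fixed in the rack, 50 (own x) x 76 (own y) x 35 mm tall, green strips on its top and end faces at both y ends. Origin: centre of its underside, on the hole's axis, z up, 12 mm above the table. Round hole 26 mm diameter, 30 deep: floor 5 mm above the origin, mouth 35 mm above.
- slot_red: Light-wood socket block of the red gauge (which is out: empty), fixed in the rack, 50 (own x) x 76 (own y) x 35 mm tall, red strips on its top and end faces at both y ends. Origin: centre of its underside, on the hole's axis, z up, 12 mm above the table. Round hole 26 mm diameter, 30 deep: floor 5 mm above the origin, mouth 35 mm above.
- gauge_yellow: Plug gauge, 90 mm long, about 110 g, upright in its own yellow-marked socket; leave it there. Origin: centre of its lower steel end, z up along it. From the origin up: steel plug 20 mm diameter to 25 mm, neck 13 diameter to 30, yellow handle 17 diameter from 30 to 90 with a flat yellow top.
- gauge_green: Plug gauge, 90 mm long, about 110 g, upright in its own green-marked socket; leave it there. Origin: centre of its lower steel end, z up along it. From the origin up: steel plug 20 mm diameter to 25 mm, neck 13 diameter to 30, green handle 17 diameter from 30 to 90 with a flat green top.
- microscope: Cordless hand microscope, 130 mm long, about 140 g, standing nose down in its holder. Origin: centre of the flat nose end (26 mm diameter), z up along its axis. Going up: pale nose cone, 33 diameter at 30; black ribbed focus ring 39 diameter from 30 to 44; smooth white barrel 33 diameter from 44 to 130, orange band at 58, orange disc on top. Take it by the upper barrel.
- holder: Microscope holder, fixed, on the other side of the fixture from the rack: dark steel foot 92 mm diameter, 12 high; grey cup 48 outside, 41 inside, rim 46 above the table, floor 14 above the table, where the microscope's nose stands. Lift it straight up 35 mm or more to clear the rim. Origin: centre of the underside, on the cup's axis, z up.
- second_insert: Loose aluminium mould insert 70 x 120 x 34 mm, 0.7 kg, lying on the granite beyond the fixture; bystander. Origin: centre of its underside.
- ref_sphere: Machine's reference sphere, fixed bystander: white 25 mm ball on a dark post, foot 52 mm diameter, 85 mm tall in all, beyond the fixture. Origin: centre of its underside.
- pendant: Joystick pendant of the measuring machine, cream box 100 x 190 x 34 mm with a black joystick up to 101 mm and a red button, loose, beyond the fixture to the left; bystander. Origin: centre of its underside.
- vase: Small green vase with yellow blossom twigs, 76 mm wide, 80 mm tall (twigs to about 150 mm), loose, beyond the fixture to the right; bystander. Origin: centre of its underside.
- cleaner: White bottle of cleaning fluid with a blue cap, 56 mm diameter, 150 mm tall, loose, on the right; bystander. Origin: centre of its underside.
Mind the look-alikes: they are no part of the job. What is shaped like the microscope but red or turquoise is not meant.

How it is judged (in metres and radians):
On the way, in this order (a step that is already met when the one before it is completed fails the run):
1. the blue gauge stands fully down in its own blue-marked socket, let go (horizontal distance between gauge_blue and slot_blue below 0.006 m and z of gauge_blue in the frame of slot_blue between 0 and 0.01 m and angle between gauge_blue's own z axis and vertical below 0.15 rad and contact force between gauge_blue and the fingers below 0.1 N and linear speed of gauge_blue below 0.02 m/s), for 0.2 s.
2. the microscope is held steady and upright just above the bore, touching nothing but the fingers (horizontal distance between microscope and bore below 0.006 m and z of microscope in the frame of bore between 0.003 and 0.02 m and angle between microscope's own z axis and vertical below 0.1 rad and linear speed of microscope below 0.015 m/s and contact force between microscope and the fingers above 1 N and contact force between microscope and fixture below 0.05 N), for 0.3 s.
At the end, for the whole second after the job is handed in: The blue gauge stands in the blue-marked socket, on its floor (within 5 mm), upright, let go and at rest. The microscope is held in the fingers, at rest, upright within 0.1 rad, its nose centred over the bore within 6 mm and 3 to 20 mm above the insert's top face, not touching the fixture (all of step 1 and all of step 2); the arm keeps its last pose, push and grip.
It fails at once if the microscope touches the insert, its clamps or the fixture plate (over 0.5 N) (contact force between microscope and fixture above 0.5 N).
It fails at once if the blue gauge is dropped (falls free faster than 0.5 m/s) (linear speed of gauge_blue above 0.5 m/s and contact force between gauge_blue and the fingers below 0.05 N).
It fails at once if a bystander is moved by more than 15 mm (distance of any of gauge_yellow, gauge_green, second_insert, pendant, vase, cleaner from where it was at the start of the episode above 0.015 m).
It fails at once if the reference sphere is struck (over 3 N) (contact force between ref_sphere and the arm above 3 N or contact force between ref_sphere and the fingers above 3 N or contact force between ref_sphere and microscope above 3 N or contact force between ref_sphere and gauge_blue above 3 N).
It also fails if it takes over 62 s, if anything falls off the work surface, if the arm or the gripper's body presses on something with over 40 N, if the wrist force passes 120 N, or if a joint passes its speed limit or range.

## Robot

A 6-joint arm with a two-finger parallel gripper is mounted at the origin on the work surface. World frame = base frame: x ahead of the robot, y to its left, z up, the work surface at z = 0. Lengths are in m, angles in degrees, forces in N, time in s.
With the tool pointing down it reaches from about 0.325 to 0.925 m from the base axis. Payload 3.1 kg.
Tool frame: the origin (TCP) lies midway between the tips of the shut fingers; the grasp point (between the pads) lies 19 mm behind it; z points along the fingers, y is the line along which they close (so a half turn about z gives the same grasp; the last joint's range is limited). The gripper opens to 85 mm and grips with 20 to 120 N. Pads are 22 mm wide; open, the fingers measure 114 mm over their backs; the gripper's body (76 mm by 85 mm) begins 54 mm behind the grasp point. The pads swing forward as they close: fully open they stand 13 mm farther back than shut.
Start: joints at [-80.111, 12.427, 92.441, -0, 75.132, -6.429], TCP at [0.176, -0.6, 0.209] pointing down, gripper open.
Joint ranges: [-157.48, 157.48], [-44.54, 120.13], [17.64, 146.25], [-64.5, 244.5], [7.68, 150.69], [-147.95, 147.95]. Speed limits (degrees/s): [159.86, 159.86, 180, 180, 180, 180].

## Interface

Orientations are given as a 3x3 rotation matrix whose columns are the frame's x, y, z axes.
In Python, from station import env gives the robot as it stands. The module is installed in compiled form; this text tells all that it offers.
- The arm moves only by the tool drive_tool, never from a script. Its argument "motion" is text: rows parted by semicolons, each of 7 numbers parted by spaces: the opening, from 0 (shut) to 1 (fully open), then the shift along the tool's x, y, z in mm, then the turn, a rotation vector about the tool's x, y, z in degrees. A call has 1 to 20 rows; each row shifts and turns the commanded pose from where the row before left it, along the tool's axes as they then stand; what a row does not reach is not made up. A row lasts 1/8 s, in which the tool goes at most 62.5 mm and 10.7 degrees, less where a joint would pass 70% of its speed; a pose out of reach is approached as far as the arm can. A call with a gripper value outside its range is refused whole. The fingers move at their own pace and stop on an object; "newtons" is the grip in N (left out, the last holds). Time passes only in rows, so rows that do not move let the fingers close. It gives the time, the measured TCP pose, the force, the opening and the grip force at its end, in the units of the state.
- env.observe(): the state, without advancing time (a new reading comes with each control period).
- env.camera(name): name is "scene" or "top"; returns the picture (384x512x3 uint8, red, green, blue); there is no depth.
- env.camera_params(name): a dict with "fovy" (degrees; the focal length in pixels is half the picture's height over the tangent of half this angle, whatever the lens; pixels are square), "cx", "cy" (the principal point, pixels), "R" (3x3) and "t" (3): a world point X has camera coordinates R X + t. Camera axes: x right, y down, z forward; pixel columns grow to the right and rows downward; lengths in m; the calibration is good to about 2 mm. A picture is of the moment at which its call begins. camera_params takes no time and is no camera call.
- env.finish_job(): hands the job in; it is judged then, once.
The state is a dict: "t": time; "joints": joint angles; "joint_vel": joint speeds; "joint_efforts": joint torques, N m; "position": TCP position; "eef_rot": TCP orientation; "force": force on the tool from outside, world axes, zero at the start; "wrist_torque": the same for the moment, N m; "opening": finger opening in m; "finger_force": force on a finger pad.
Only numpy, scipy, OpenCV 4.12 (cv2) and the standard library are available. Lean on these libraries where they do the work, as an engineer would, in place of code of your own. Each camera call takes 0.05 s, during which the arm holds its last target. There are 200 camera calls.

## Working session

There is one attempt and no reset: what is moved stays moved. The work goes in short steps, Python scripts to look and compute and a tool call to move; the robot and the scene stay as the last step left them, time stands still between calls to the robot, and variables do not carry over. Pictures are saved under pics/ and viewed, at most 10 in all, crops included, and the job is handed in when it is done.

Besides the shell and the picture viewer there is one more tool, called after "Emit:" as a command line: name --argument value ..., lists and objects as JSON in quotes. drive_tool: Moves the arm, as the interface text tells. Its arguments: {"type":"object","properties":{"motion":{"type":"string"},"newtons":{"type":"number"}},"required":["motion"]}

```bash
mkdir -p pics; python3 - <<'E'
from station import env
import cv2,numpy as np
for n in("scene","top"):
    im=env.camera(n); cv2.imwrite(f"pics/{n}0.png",cv2.resize(im[:,:,::-1],(800,600),interpolation=cv2.INTER_CUBIC)); np.save(f"{n}0.npy",im)
    p=env.camera_params(n);print(n,p['fovy'],p['cx'],p['cy'],np.round(p['R'],4).tolist(),np.round(p['t'],4), np.round(-np.array(p['R']).T@p['t'],3))
s=env.observe();print(s['t'],s['position'],np.round(s['eef_rot'],3),s['opening'])
E
```

```text
scene 49.84081646052288 252.7087111971946 193.83365389204903 [[0.7087, 0.7055, -0.0079], [0.3598, -0.3711, -0.8561], [-0.6069, 0.6038, -0.5168]] [-0.353  -0.1647  1.6631] [ 1.319 -0.816  0.716]
top 50.87505140138539 260.9304915623863 191.08958943483967 [[-0.0309, -0.9995, -0.0049], [-0.9763, 0.0313, -0.2143], [0.2143, -0.0018, -0.9768]] [-0.0848  0.5859  1.2151] [ 0.309 -0.101  1.312]
0.1 [ 0.17546726 -0.5990416   0.20727979] [[ 0.96   0.281 -0.   ]
 [ 0.281 -0.96   0.002]
 [ 0.    -0.002 -1.   ]] 0.08527840474419973
```

View pics/scene0.png

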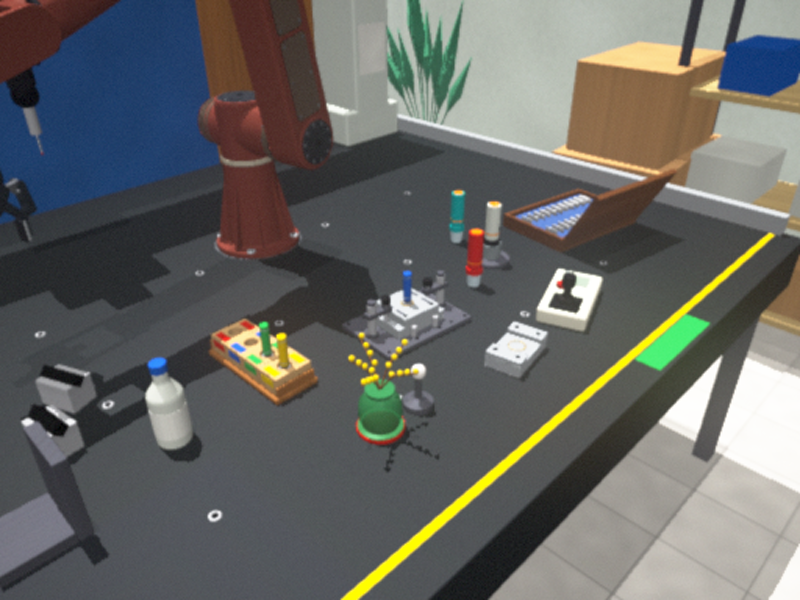

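View pics/top0.png

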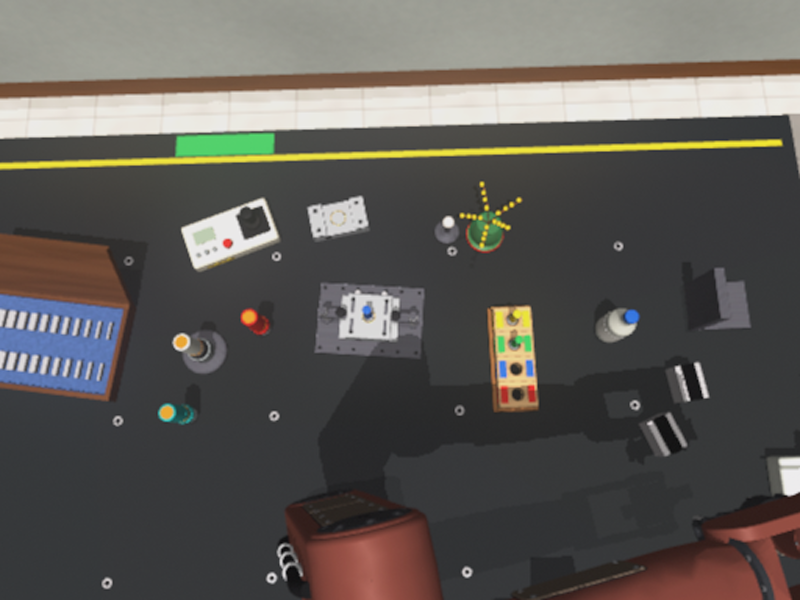

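The top view (800x600) shows the blue gauge top at (367,312) in the fixture, the rack's blue strips at (501,369) and (530,368), and its hole at (516,369). There are three microscope-shaped things:
- (190,345) is white with an orange top and stands in the round grey holder. It fits the description.
- (255,320) is red, a look-alike.
- (175,412) is turquoise, a look-alike.

Next I'll measure and confirm with a crop.

```bash
cat >h.py <<'E'
import numpy as np,cv2
from station import env
def ray(n,u,v):
    p=env.camera_params(n);R=np.array(p['R']);t=np.array(p['t']);f=192/np.tan(np.radians(p['fovy']/2))
    return -R.T@t, R.T@np.array([(u-p['cx'])/f,(v-p['cy'])/f,1])
def plane(n,u,v,z):
    c,d=ray(n,u,v);return c+d*(z-c[2])/d[2]
def pix(n,X):
    p=env.camera_params(n);f=192/np.tan(np.radians(p['fovy']/2));c=np.array(p['R'])@X+p['t'];return c[:2]/c[2]*f+[p['cx'],p['cy']]
def tri(uv1,uv2):
    A=[];b=[]
    (c1,d1),(c2,d2)=ray("scene",*uv1),ray("top",*uv2)
    s=np.linalg.lstsq(np.c_[d1,-d2],c2-c1,rcond=None)[0]
    a,b=c1+s[0]*d1,c2+s[1]*d2
    return (a+b)/2,np.linalg.norm(a-b)
def blobs(im,h0,h1,box,smin=120,vmin=60,amin=3):
    x0,y0,x1,y1=box;hsv=cv2.cvtColor(im,cv2.COLOR_RGB2HSV)
    m=cv2.inRange(hsv,(h0,smin,vmin),(h1,255,255));k=np.zeros_like(m);k[y0:y1,x0:x1]=m[y0:y1,x0:x1]
    n,l,s,c=cv2.connectedComponentsWithStats(k)
    return [(int(s[i,4]),s[i,:4].tolist(),np.round(c[i],2).tolist()) for i in range(1,n) if s[i,4]>=amin]
E
python3 - <<'E'
from h import *
T=np.load("top0.npy");S=np.load("scene0.npy")
def show(tag,b,n,z):
    for a,bb,c in b: print(tag,n,a,bb,c,np.round(plane(n,*c,z),4))
show("gauge",blobs(T,100,130,(220,185,250,215)),"top",.120)
show("gauge",blobs(S,100,130,(245,165,275,200)),"scene",.120)
show("strip",blobs(T,100,130,(310,220,350,250)),"top",.047)
show("ystrip",blobs(T,20,35,(305,190,350,215)),"top",.047)
show("gstrip",blobs(T,45,80,(305,210,350,232)),"top",.047)
show("rstrip",blobs(T,0,8,(305,240,350,265)),"top",.047)
show("scope",blobs(T,5,22,(100,205,140,240)),"top",.144)
show("scope",blobs(S,5,22,(300,120,330,160)),"scene",.144)
a=cv2.resize(T[170:275,95:165],(400,600),interpolation=cv2.INTER_CUBIC);b=cv2.resize(T[170:275,200:270],(400,600),interpolation=cv2.INTER_CUBIC)
cv2.imwrite("pics/crop1.png",np.hstack([a,b])[:,:,::-1])
c=cv2.resize(S[115:215,215:345],(780,600),interpolation=cv2.INTER_CUBIC);cv2.imwrite("pics/crop2.png",c[:,:,::-1])
E
```

```text
gauge top 26 [232, 196, 5, 7] [234.46, 198.88] [ 0.5491 -0.0227  0.12  ]
gauge scene 88 [258, 173, 6, 20] [260.17, 181.15] [ 0.584  -0.0539  0.12  ]
strip top 36 [320, 231, 4, 10] [321.33, 235.83] [ 0.4372 -0.2877  0.047 ]
strip top 33 [337, 231, 4, 9] [338.45, 235.09] [ 0.4378 -0.3414  0.047 ]
ystrip top 62 [317, 199, 6, 11] [319.34, 204.11] [ 0.5382 -0.2877  0.047 ]
ystrip top 106 [326, 198, 14, 12] [333.75, 202.85] [ 0.5408 -0.3338  0.047 ]
ystrip top 3 [315, 202, 1, 3] [315.0, 203.0] [ 0.5422 -0.2742  0.047 ]
gstrip top 52 [328, 215, 12, 9] [334.6, 218.42] [ 0.4908 -0.333   0.047 ]
gstrip top 29 [319, 216, 4, 9] [320.24, 220.17] [ 0.4866 -0.2874  0.047 ]
rstrip top 47 [320, 247, 5, 11] [322.34, 251.81] [ 0.3876 -0.2877  0.047 ]
rstrip top 48 [338, 247, 5, 11] [339.81, 251.98] [ 0.3854 -0.3418  0.047 ]
rstrip top 9 [318, 249, 1, 9] [318.0, 253.0] [ 0.3844 -0.274   0.047 ]
scope top 42 [112, 215, 8, 8] [115.6, 218.33] [0.4974 0.3243 0.144 ]
scope scene 9 [314, 129, 5, 3] [315.89, 129.56] [0.495  0.3267 0.144 ]
scope scene 15 [324, 135, 6, 5] [326.6, 136.87] [0.5619 0.2996 0.144 ]
scope scene 33 [301, 146, 8, 5] [304.48, 147.88] [0.5637 0.176  0.144 ]
```

View pics/crop1.png

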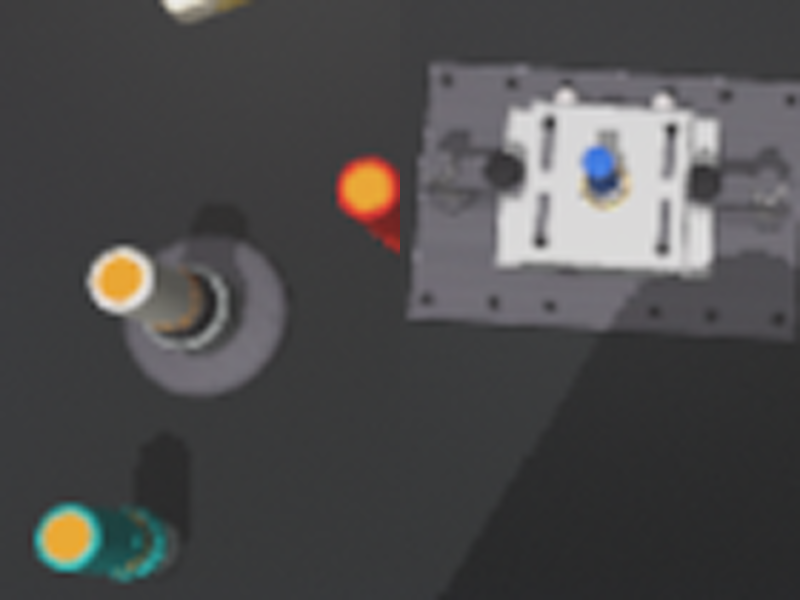

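View pics/crop2.png

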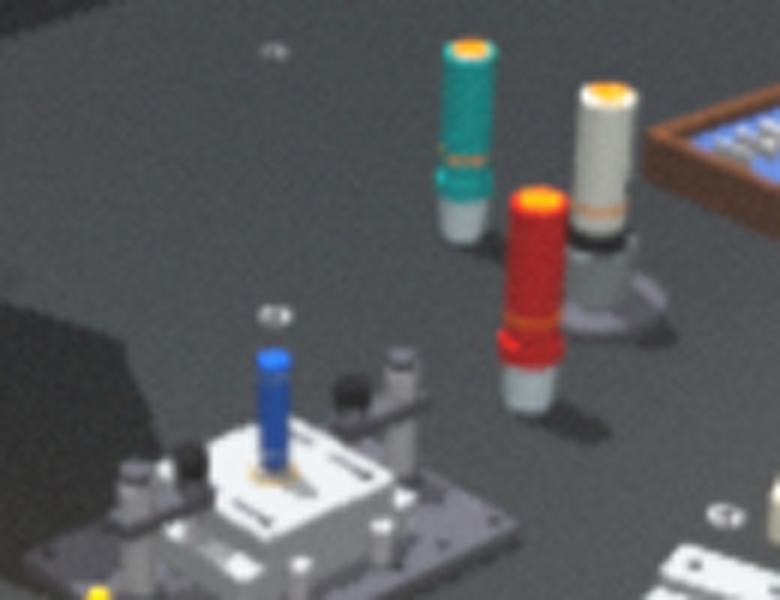

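Crop 1 confirms it: the white, orange-topped microscope stands in the grey cup at crop (195,300), while the red (368,188) and turquoise (68,538) ones stand outside any holder. Next I'll measure the tops, the hole and the angles.

```bash
python3 - <<'E'
from h import *
T=np.load("top0.npy");S=np.load("scene0.npy")
for tag,a,b in (("gauge",(260.3,174.4),(234.3,198.0)),("scope",(316.2,130.2),(115.6,218.3)),):
    print(tag,tri(a,b),plane("scene",*a,.12 if tag=="gauge" else .144),plane("top",*b,.12 if tag=="gauge" else .144))
for q in ((-.6,0.6),): pass
# holes
g=cv2.cvtColor(T,cv2.COLOR_RGB2GRAY)
for nm,(x0,y0,x1,y1) in {"blue":(324,230,337,243),"red":(325,246,337,259)}.items():
    m=(g[y0:y1,x0:x1]<75).astype(np.uint8); n,l,s,c=cv2.connectedComponentsWithStats(m)
    for i in range(1,n):
        if s[i,4]>8: u=c[i]+[x0,y0];print(nm,s[i].tolist(),u,plane("top",*u,.047))
# scene strips for blue slot
for a,bb,c in blobs(S,95,130,(130,200,210,260),100,40): print("sc",a,bb,c,plane("scene",*c,.047))
# plate corners
k=512/800
P=[plane("top",u*k,v*k,.012)[:2] for u,v in((320,283),(425,289),(422,358),(314,353))]
P=np.array(P);print(P,P.mean(0));e=[P[0]-P[1],P[3]-P[2],P[0]-P[3],P[1]-P[2]]
print([(np.linalg.norm(x),np.degrees(np.arctan2(x[1],x[0]))) for x in e])
# rack tray top outline at .032 cheeks /.012
P=np.array([plane("top",u*k,v*k,.032)[:2] for u,v in((489,308),(531,306),(538,408),(495,410))]);e=[P[0]-P[1],P[3]-P[2],P[0]-P[3],P[1]-P[2]]
print(P,P.mean(0),[(np.linalg.norm(x),np.degrees(np.arctan2(x[1],x[0]))) for x in e])
z=lambda im,x0,y0,x1,y1,s:cv2.resize(im[y0:y1,x0:x1],None,fx=s,fy=s,interpolation=cv2.INTER_CUBIC)
a=z(T,300,185,360,270,7);b=z(S,125,195,210,265,4.4);c=np.zeros((595,a.shape[1]+b.shape[1],3),np.uint8);c[:,:a.shape[1]]=a;c[:b.shape[0],a.shape[1]:]=b
cv2.imwrite("pics/rack.png",c[:,:,::-1]);print(c.shape)
E
```

```text
gauge (array([ 0.55260901, -0.02163256,  0.11800691]), np.float64(0.0012109493850295577)) [ 0.55540962 -0.02368639  0.12      ] [ 0.55179471 -0.02222473  0.12      ]
scope (array([0.49774557, 0.32480781, 0.1428193 ]), np.float64(0.0002931981089762459)) [0.49946268 0.32265325 0.144     ] [0.49744862 0.32426334 0.144     ]
blue [3, 3, 7, 7, 32] [329.625 236.   ] [ 0.43586036 -0.31360645  0.047     ]
red [3, 3, 7, 7, 38] [330.78947368 251.89473684] [ 0.38653642 -0.3138951   0.047     ]
sc 4 [165, 213, 2, 2] [165.5, 213.5] [ 0.42930675 -0.29023412  0.047     ]
sc 22 [149, 220, 8, 5] [152.32, 222.23] [ 0.4394646  -0.34194993  0.047     ]
sc 15 [147, 225, 6, 6] [149.33, 227.8] [ 0.45639694 -0.3628052   0.047     ]
[[ 0.63403134  0.08178496]
 [ 0.61380045 -0.14051143]
 [ 0.46758751 -0.12892109]
 [ 0.48503374  0.09439163]] [ 0.55011326 -0.02331398]
[(np.float64(0.22321508592782477), np.float64(84.79991493251585)), (np.float64(0.22399318096609855), np.float64(85.53286071638705)), (np.float64(0.1495299715426842), np.float64(-4.8362716366285055)), (np.float64(0.14667160306753982), np.float64(-4.532373330993096))]
[[ 0.56449759 -0.27077581]
 [ 0.56594116 -0.35787211]
 [ 0.35762007 -0.35669447]
 [ 0.35635996 -0.27057932]] [ 0.4611047  -0.31398043] [(np.float64(0.08710826505249039), np.float64(90.94955638126692)), (np.float64(0.08612437544695052), np.float64(90.83833865800301)), (np.float64(0.20813771825432953), np.float64(-0.054089762080403954)), (np.float64(0.2083244161927254), np.float64(-0.32388914025316506))]
(595, 794, 3)
```

View pics/rack.png

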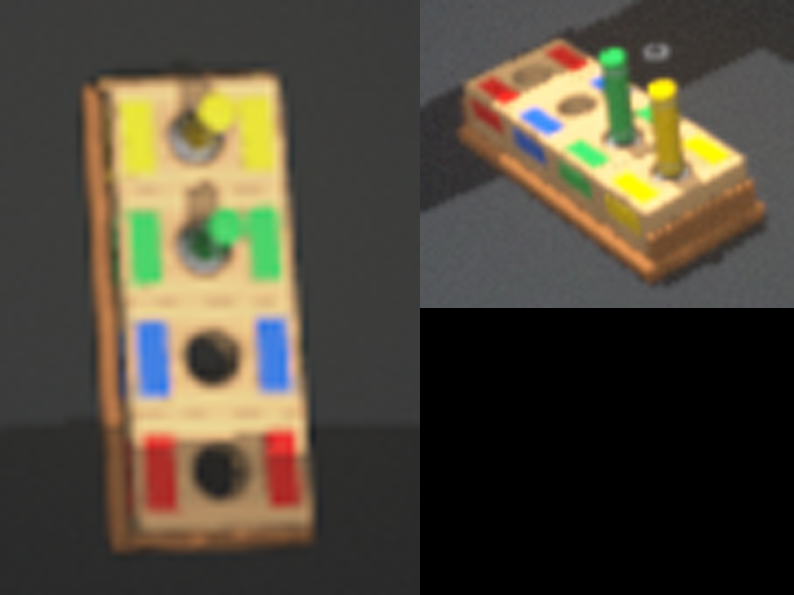

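The rack crop shows the free blue-marked hole at crop (212,356), between two blue strips; green and yellow are occupied. The estimates in metres are: gauge (0.552,-0.022), blue hole (0.437,-0.314), microscope (0.498,0.324). Now I'll work out the first move.

```bash
cat >>h.py <<'E'
def delta(tgt,yang=None):
    s=env.observe();R=np.array(s['eef_rot']);p=np.array(s['position'])
    a=np.degrees(np.arctan2(R[1,1],R[0,1]));turn=0
    if yang is not None:
        turn=-((yang-a+90)%180-90)   # about tool z (down)
        w=np.radians(-turn);R=np.array([[np.cos(w),-np.sin(w),0],[np.sin(w),np.cos(w),0],[0,0,1]])@R
    tilt=np.degrees(np.cross(R[:,2],[0,0,-1]))@R
    print("pos",np.round(p,4),"yang",round(a,2),"turn_z",round(turn,2),"tiltfix",np.round(tilt,2),"shift mm (after turn)",np.round(R.T@(np.array(tgt)-p)*1000,1),"j",np.round(s['joints'],1),"t",s['t'],"op",s['opening'],"ff",s['finger_force'],"F",np.round(s['force'],1))
E
python3 - <<'E'
from h import *
delta((.552,-.022,.20),-4.7)
print(plane("top",112,264,.13),plane("top",163,205,.13),plane("top",404,203,.15),tri((160.7,218.9),(330.0,236)))
E
```

```text
pos [ 0.1755 -0.599   0.2073] yang -73.68 turn_z -68.98 tiltfix [-0.13 -0.01  0.  ] shift mm (after turn) [606.  328.    6.7] j [-80.1  12.5  92.5  -0.   75.1  -6.4] t 0.1 op 0.08527840474419973 ff 0.0 F [-0.5  0.  -0.4]
[0.36659504 0.33360492 0.13      ] [0.53527503 0.18982878 0.13      ] [ 0.51493441 -0.51987402  0.15      ] (array([ 0.43690976, -0.31424194,  0.0433756 ]), np.float64(0.002704881402706316))
```

Emit:
drive_tool --motion "1 0 0 0 0 0 -10;1 0 0 0 0 0 -10;1 0 0 0 0 0 -10;1 0 0 0 0 0 -10;1 0 0 0 0 0 -10;1 0 0 0 0 0 -10;1 0 0 0 0 0 -9"

```text
t: 0.98
position: [0.1755, -0.5993, 0.2077]
eef_rot: [[0.076, 0.997, -0.0], [0.997, -0.076, 0.001], [0.001, -0.0, -1.0]]
force: [-0.1, 0.5, 0.6]
opening: 0.0852
finger_force: 0.0
```

Emit:
drive_tool --motion "1 30 16 0 0 0 0;1 40 22 0 0 0 0;1 40 22 0 0 0 0;1 40 22 0 0 0 0;1 40 22 0 0 0 0;1 40 22 0 0 0 0;1 40 22 0 0 0 0;1 40 22 0 0 0 0;1 40 22 0 0 0 0;1 40 22 0 0 0 0;1 40 22 0 0 0 0;1 40 22 0 0 0 0;1 40 21 0 0 0 0;1 40 20 0 0 0 0;1 40 19 0 0 0 0;1 16 10 0 0 0 0;1 0 0 0 0 0 0;1 0 0 0 0 0 0"

```text
t: 3.22
position: [0.5513, -0.0237, 0.2082]
eef_rot: [[0.082, 0.997, -0.001], [0.997, -0.082, -0.001], [-0.001, -0.001, -1.0]]
force: [0.2, 0.6, -1.4]
opening: 0.0853
finger_force: 0.0
```

```bash
python3 - <<'E'
from h import *
delta((.552,-.022,.085),-4.7)
for n in("scene","top"):
    im=env.camera(n);np.save(n+"1.npy",im)
    print(pix(n,env.observe()['position']))
S=np.load("scene1.npy");T=np.load("top1.npy")
a=cv2.resize(S[110:230,200:320],(500,500),interpolation=cv2.INTER_CUBIC)
b=cv2.resize(T[150:225,190:265][:,:],(300,300));c=np.zeros((500,800,3),np.uint8);c[:,:500]=a;c[:300,500:]=b
cv2.imwrite("pics/above.png",c[:,:,::-1])
E
```

```text
pos [ 0.5513 -0.0237  0.2082] yang -4.73 turn_z -0.03 tiltfix [-0.06  0.04  0.  ] shift mm (after turn) [  1.8   0.7 123.2] j [ -9.7   3.6 102.4  -0.   74.1  -5. ] t 3.225 op 0.08527393529628886 ff 0.0 F [ 0.2  0.6 -1.4]
[259.29723565 147.33282542]
[232.70465536 191.87402304]
```

View pics/above.png

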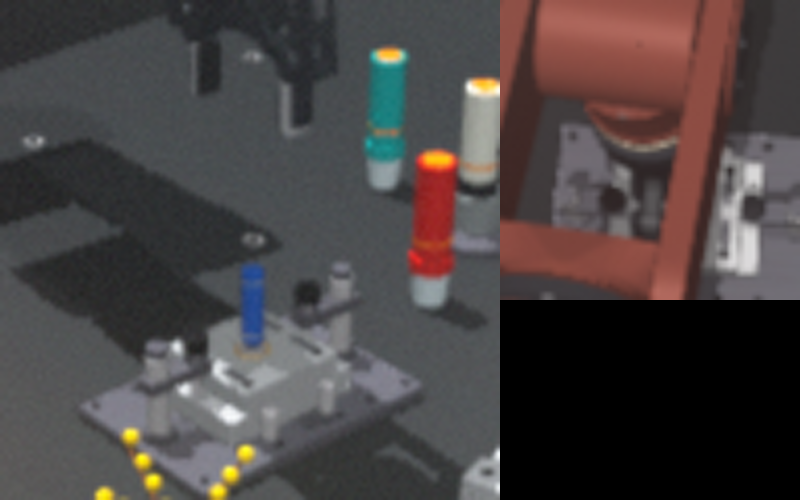

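The gripper is over the gauge with its fingers at crop (208,92) and (296,132), straddling the blue top at (252,268). Going down and gripping.

Emit:
drive_tool --motion "1 1 1 25 0 0 0;1 0 0 25 0 0 0;1 0 0 25 0 0 0;1 0 0 25 0 0 0;1 0 0 15 0 0 0;1 0 0 8 0 0 0;1 0 0 0 0 0 0;0.5 0 0 0 0 0 0;0.35 0 0 0 0 0 0;0.25 0 0 0 0 0 0;0.1 0 0 0 0 0 0;0 0 0 0 0 0 0;0 0 0 0 0 0 0;0 0 0 0 0 0 0;0 0 0 0 0 0 0" --newtons 30

```text
t: 5.2
position: [0.5534, -0.0218, 0.0859]
eef_rot: [[0.082, 0.997, 0.001], [0.997, -0.082, -0.0], [-0.0, 0.001, -1.0]]
force: [-0.9, -0.1, 4.6]
opening: 0.0154
finger_force: 29.5
```

```bash
python3 - <<'E'
from h import *
delta((.552,-.022,.20),-4.7)
im=env.camera("scene");cv2.imwrite("pics/grip.png",cv2.resize(im[120:220,200:320],(600,500),interpolation=cv2.INTER_CUBIC)[:,:,::-1])
E
```

```text
pos [ 0.5534 -0.0218  0.0859] yang -4.68 turn_z 0.02 tiltfix [ 0.03  0.   -0.  ] shift mm (after turn) [  -0.3   -1.3 -114.1] j [ -9.5  11.8 107.5  -0.   60.7  -4.8] t 5.2 op 0.015393179450083639 ff 29.477459192276 F [-0.9 -0.1  4.6]
```

View pics/grip.png

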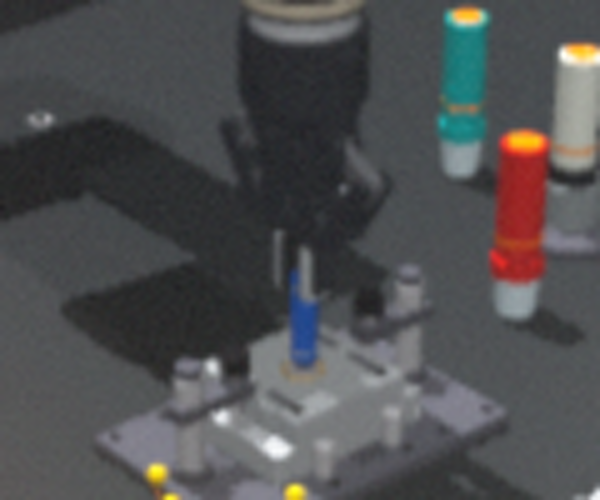

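The fingers hold the blue handle at crop (305,300) with 29.5 N and a 15 mm opening. Lifting straight up.

Emit:
drive_tool --motion "0 0 0 -5 0 0 0;0 0 0 -10 0 0 0;0 0 0 -15 0 0 0;0 0 0 -20 0 0 0;0 0 0 -20 0 0 0;0 0 0 -25 0 0 0;0 0 0 -25 0 0 0;0 0 0 -5 0 0 0;0 0 0 0 0 0 0;0 0 0 0 0 0 0" --newtons 40

```text
t: 6.5
position: [0.5521, -0.0216, 0.2091]
eef_rot: [[0.082, 0.997, -0.003], [0.997, -0.082, 0.0], [0.0, -0.003, -1.0]]
force: [0.7, -0.3, -0.5]
opening: 0.0148
finger_force: 39.1
```

```bash
python3 - <<'E'
from h import *
delta((.437,-.314,.205),-89.7)
im=env.camera("scene");np.save("s2.npy",im);T=env.camera("top");np.save("t2.npy",T)
s=env.observe();p=np.array(s['position'])
print(pix("scene",p),pix("scene",p-[0,0,.056]))
print(blobs(im,100,130,(235,100,290,200),100,40))
print(blobs(T,100,130,(210,150,270,215),100,40),pix("top",p))
E
```

```text
pos [ 0.5521 -0.0216  0.2091] yang -4.68 turn_z 85.02 tiltfix [-0.15 -0.01  0.  ] shift mm (after turn) [-116.6  291.8    3.3] j [ -9.5   3.7 102.2  -0.   74.3  -4.8] t 6.5 op 0.01481151084438477 ff 39.14143681526184 F [ 0.7 -0.3 -0.5]
[260.04929103 146.94282727] [260.02521475 164.07008229]
[(88, [257, 136, 7, 21], [260.19, 148.11])]
[] [231.8506325  191.59994628]
```

Emit:
drive_tool --motion "0 0 0 0 0 0 8;0 0 0 0 0 0 10;0 0 0 0 0 0 10;0 0 0 0 0 0 10;0 0 0 0 0 0 10;0 0 0 0 0 0 10;0 0 0 0 0 0 10;0 0 0 0 0 0 10;0 0 0 0 0 0 7"

```text
t: 7.72
position: [0.5525, -0.0216, 0.2094]
eef_rot: [[1.0, 0.001, -0.002], [0.001, -1.0, 0.0], [-0.002, -0.0, -1.0]]
force: [-0.3, 0.0, -0.9]
opening: 0.0148
finger_force: 39.2
```

Emit:
drive_tool --motion "0 -6 15 0 0 0 0;0 -10 25 0 0 0 0;0 -12 30 0 0 0 0;0 -12 30 0 0 0 0;0 -12 30 0 0 0 0;0 -12 30 0 0 0 0;0 -12 30 0 0 0 0;0 -12 30 0 0 0 0;0 -12 30 0 0 0 0;0 -10 25 0 0 0 0;0 -6 15 0 0 0 0;0 0 0 0 0 0 0;0 0 0 20 0 0 0;0 0 0 25 0 0 0;0 0 0 20 0 0 0;0 0 0 10 0 0 0;0 0 0 5 0 0 0;0 0 0 0 0 0 0;0 0 0 0 0 0 0"

```text
t: 10.1
position: [0.4393, -0.3128, 0.1315]
eef_rot: [[1.0, 0.006, 0.001], [0.006, -1.0, -0.001], [0.001, 0.001, -1.0]]
force: [0.5, 0.5, -0.9]
opening: 0.0144
finger_force: 39.2
```

```bash
python3 - <<'E'
from h import *
delta((.437,-.314,.130),-89.7)
im=env.camera("scene");np.save("s3.npy",im);T=env.camera("top");np.save("t3.npy",T)
p=np.array(env.observe()['position']);b=p-[0,0,.056]
print(pix("scene",p),pix("scene",b),pix("top",p),pix("top",b))
a=cv2.resize(im[165:265,115:215],(500,500),interpolation=cv2.INTER_CUBIC);c=cv2.resize(T[190:270,295:355],(300,400),interpolation=cv2.INTER_CUBIC)
o=np.zeros((500,800,3),np.uint8);o[:,:500]=a;o[:400,500:]=c;cv2.imwrite("pics/hover.png",o[:,:,::-1])
E
```

```text
pos [ 0.4393 -0.3128  0.1315] yang -89.67 turn_z 0.03 tiltfix [ 0.07 -0.07  0.  ] shift mm (after turn) [-2.3  1.2  1.5] j [-42.9   6.6 107.9  -0.   65.4  46.8] t 10.1 op 0.01440587558560133 ff 39.16114568710327 F [ 0.5  0.5 -0.9]
[157.18250852 192.72483189] [159.70444484 209.70321583] [333.92828312 231.82687252] [330.78843542 233.94267191]
```

View pics/hover.png

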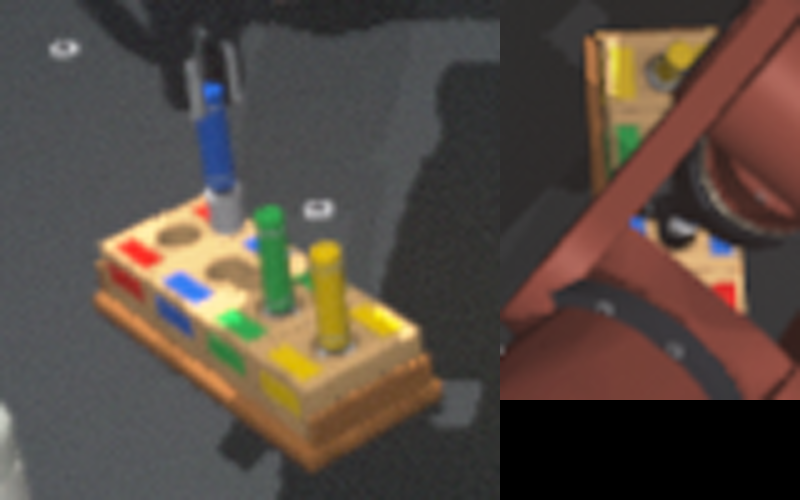

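The hover picture shows the gauge hanging upright with its steel end at crop (228,225), just behind the blue hole at (232,271). I'll measure the offset between the two in the same view, so that camera bias cancels.

```bash
python3 - <<'E'
from h import *
S0=np.load("scene0.npy");S=np.load("s3.npy");T0=np.load("top0.npy");T=np.load("t3.npy")
# hole in scene: dark vs wood
hsv=cv2.cvtColor(S0,cv2.COLOR_RGB2HSV);sub=hsv[212:226,152:170,2];print(sub)
m=((sub<150)).astype(np.uint8);n,l,s,c=cv2.connectedComponentsWithStats(m)
for i in range(1,n): print(s[i].tolist(),c[i]+[152,212],plane("scene",*(c[i]+[152,212]),.047))
# gauge silhouettes by difference
d=np.abs(S.astype(int)-S0).sum(2)
for v in range(186,214): 
    r=np.where(d[v,145:175]>60)[0]+145; print(v,r.min() if len(r) else None,r.max() if len(r) else None,len(r))
E
```

```text
[[160 157 179 236 247 250 253 253 253 251 253 252 239 231 158 131 132 130]
 [177 196 241 253 254 254 254 253 253 253 253 240 239 246 179 123 131 131]
 [241 249 253 254 254 254 254 253 254 254 253 245 223 236 171 127 131 130]
 [253 254 254 254 254 254 254 254 253 251 251 251 245 217 148 130 133 131]
 [254 254 254 254 254 252 246 238 229 225 223 239 247 244 191 139 132 130]
 [254 254 254 254 250 232 201 182 176 171 171 189 214 240 222 150 133 132]
 [254 254 254 251 227 176 155 158 163 160 159 155 177 235 242 163 135 132]
 [239 251 252 247 190 145 147 158 160 165 166 166 205 247 251 180 134 131]
 [245 224 248 248 216 167 159 162 170 182 212 223 247 253 253 195 139 134]
 [252 247 233 232 236 235 227 228 232 245 250 252 254 254 253 200 145 133]
 [252 252 250 244 221 244 250 252 253 254 254 254 254 254 253 215 145 133]
 [251 252 252 251 245 218 252 254 254 254 254 254 254 254 253 222 150 132]
 [242 250 251 243 237 242 253 254 254 254 254 254 254 254 250 204 138 133]
 [233 228 236 238 250 253 254 254 254 253 254 254 254 253 228 158 131 133]]
[14, 0, 4, 14, 33] [168.21212121 217.57575758] [ 0.45240961 -0.29700294  0.047     ]
[5, 7, 2, 1, 2] [157.5 219. ] [ 0.43640364 -0.32258872  0.047     ]
186 150 158 6
187 153 159 6
188 153 159 6
189 155 159 5
190 155 160 6
191 155 160 6
192 155 160 6
193 155 160 6
194 155 160 6
195 155 160 6
196 155 174 7
197 156 174 8
198 156 174 10
199 156 174 12
200 157 174 13
201 157 174 17
202 156 174 18
203 155 174 19
204 153 174 22
205 152 174 18
206 149 174 22
207 146 174 24
208 145 174 28
209 145 174 28
210 145 174 20
211 145 174 15
212 145 174 9
213 145 174 6
```

Emit:
drive_tool --motion "0 -2.6 1.7 0 0 0 0;0 0 0 6 0 0 0;0 0 0 8 0 0 0;0 0 0 8 0 0 0;0 0 0 6 0 0 0;0 0 0 5 0 0 0;0 0 0 5 0 0 0;0 0 0 4 0 0 0;0 0 0 0 0 0 0"

```text
t: 11.32
position: [0.4359, -0.3139, 0.0881]
eef_rot: [[1.0, 0.006, -0.001], [0.006, -1.0, 0.001], [-0.001, -0.001, -1.0]]
force: [-0.7, 0.1, -0.2]
opening: 0.0143
finger_force: 39.2
```

```bash
python3 - <<'E'
from h import *
delta((.4367,-.3145,.0728),-89.7)
im=env.camera("scene");T=env.camera("top")
a=cv2.resize(im[165:265,115:215],(500,500),interpolation=cv2.INTER_CUBIC);c=cv2.resize(T[190:270,295:355],(300,400),interpolation=cv2.INTER_CUBIC)
o=np.zeros((500,800,3),np.uint8);o[:,:500]=a;o[:400,500:]=c;cv2.imwrite("pics/ins.png",o[:,:,::-1])
E
```

```text
pos [ 0.4359 -0.3139  0.0881] yang -89.68 turn_z 0.02 tiltfix [-0.03  0.03  0.  ] shift mm (after turn) [ 0.8  0.7 15.3] j [-43.2   9.7 109.6  -0.   60.7  46.4] t 11.325 op 0.014322326435489462 ff 39.16097581386566 F [-0.7  0.1 -0.2]
```

View pics/ins.png

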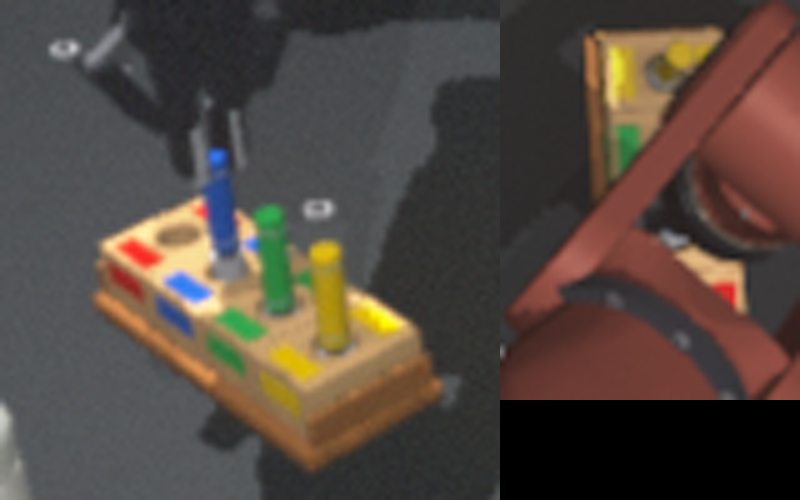

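The gauge's steel end is inside the hole at crop (230,265) with no contact force. Lowering the rest of the way.

Emit:
drive_tool --motion "0 0 0 4 0 0 0;0 0 0 4 0 0 0;0 0 0 3 0 0 0;0 0 0 2 0 0 0;0 0 0 1 0 0 0;0 0 0 0 0 0 0;0 0 0 0 0 0 0"

```text
t: 12.3
position: [0.4362, -0.3142, 0.0746]
eef_rot: [[1.0, 0.006, 0.0], [0.006, -1.0, -0.0], [0.0, 0.0, -1.0]]
force: [-0.8, -0.4, -1.0]
opening: 0.0145
finger_force: 39.2
```

Emit:
drive_tool --motion "0 0 0 1 0 0 0;0 0 0 1 0 0 0;0 0 0 0 0 0 0;0 0 0 0 0 0 0"

```text
t: 12.8
position: [0.4364, -0.3143, 0.073]
eef_rot: [[1.0, 0.006, 0.001], [0.006, -1.0, -0.0], [0.001, 0.0, -1.0]]
force: [-0.7, 0.8, 2.3]
opening: 0.0153
finger_force: 39.4
```

Emit:
drive_tool --motion "0.3 0 0 0 0 0 0;0.5 0 0 0 0 0 0;0.8 0 0 0 0 0 0;1 0 0 0 0 0 0;1 0 0 0 0 0 0;1 0 0 0 0 0 0;1 0 0 0 0 0 0;1 0 0 -15 0 0 0;1 0 0 -25 0 0 0;1 0 0 -30 0 0 0;1 0 0 -30 0 0 0;1 0 0 -35 0 0 0;1 0 0 -25 0 0 0;1 0 0 0 0 0 0"

```text
t: 14.55
position: [0.4377, -0.3156, 0.2365]
eef_rot: [[1.0, 0.006, 0.005], [0.006, -1.0, -0.005], [0.005, 0.005, -1.0]]
force: [-0.6, 0.8, 1.0]
opening: 0.0854
finger_force: 0.0
```

```bash
python3 - <<'E'
from h import *
delta((.4985,.3245,.235))
im=env.camera("scene")
b=blobs(im,100,130,(140,180,200,240),100,40);g=blobs(im,45,85,(150,180,200,240),120,40);print(b[:3],g[:3])
# expected pixel of gauge top if seated (z .107)
print(pix("scene",np.array([.437,-.3142,.107])),pix("scene",np.array([.4872,-.3142,.107])))
a=cv2.resize(im[165:265,115:215],(500,500),interpolation=cv2.INTER_CUBIC);cv2.imwrite("pics/seated.png",a[:,:,::-1])
E
```

```text
pos [ 0.4377 -0.3156  0.2365] yang -89.68 turn_z 0 tiltfix [ 0.29 -0.31  0.  ] shift mm (after turn) [  64.3 -639.7   -1.4] j [-43.2   0.4 102.6   0.   76.6  46.4] t 14.55 op 0.0854141414839735 ff 0.0 F [-0.6  0.8  1. ]
[(31, [155, 199, 7, 5], [158.0, 201.0]), (65, [157, 205, 6, 15], [159.68, 211.54]), (4, [165, 213, 2, 2], [165.5, 213.5])] [(26, [166, 206, 6, 5], [168.5, 208.0]), (50, [167, 213, 6, 12], [169.64, 218.2]), (6, [174, 219, 4, 3], [175.67, 220.17])]
[157.43057277 200.1240588 ] [167.9431796  206.94542651]
```

View pics/seated.png

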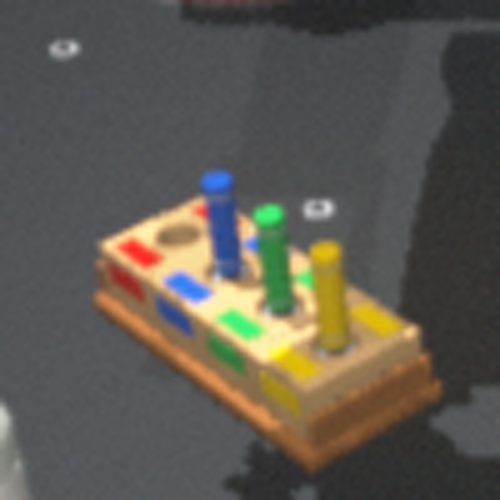

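Viewed pictures are used up. The blue gauge stands seated at crop (218,225), level with the green one, and its top pixel matches the seated prediction. Moving to the microscope.

Emit:
drive_tool --motion "1 0 0 0 0 0 -8;1 0 0 0 0 0 -10;1 0 0 0 0 0 -10;1 0 0 0 0 0 -10;1 0 0 0 0 0 -10;1 0 0 0 0 0 -10;1 0 0 0 0 0 -10;1 0 0 0 0 0 -10;1 0 0 0 0 0 -7"

```text
t: 15.72
position: [0.4351, -0.3131, 0.2303]
eef_rot: [[0.077, 0.997, -0.003], [0.997, -0.077, 0.003], [0.002, -0.003, -1.0]]
force: [0.0, 0.0, 0.0]
opening: 0.0858
finger_force: 0.0
```

Emit:
drive_tool --motion "1 20 0 0 0 0 0;1 30 1 0 0 0 0;1 40 1 0 0 0 0;1 40 1 0 0 0 0;1 40 1 0 0 0 0;1 40 1 0 0 0 0;1 40 1 0 0 0 0;1 40 1 0 0 0 0;1 40 1 0 0 0 0;1 40 0 0 0 0 0;1 40 0 0 0 0 0;1 40 0 0 0 0 0;1 40 0 0 0 0 0;1 40 0 0 0 0 0;1 40 0 0 0 0 0;1 35 0 0 0 0 0;1 25 0 0 0 0 0;1 13 0 0 0 0 0;1 0 0 0 0 0 0;1 0 0 0 0 0 0"

```text
t: 18.23
position: [0.4962, 0.3254, 0.2322]
eef_rot: [[0.083, 0.997, -0.001], [0.997, -0.083, -0.001], [-0.001, -0.001, -1.0]]
force: [-0.0, 0.3, -0.4]
opening: 0.0858
finger_force: 0.0
```

```bash
python3 - <<'E'
from h import *
delta((.498,.3243,.100),-4.7)
im=env.camera("scene")
print([ (b,np.round(plane("scene",*b[2],.144),4)) for b in blobs(im,5,25,(305,118,325,140),90,100)])
b=blobs(im,100,130,(140,180,200,215),100,40);print(b)
E
```

```text
pos [0.4962 0.3254 0.2322] yang -4.73 turn_z -0.03 tiltfix [-0.03  0.05  0.  ] shift mm (after turn) [ -0.8   2.  132.2] j [26.5  7.6 95.4 -0.  77.  31.2] t 18.225 op 0.08583637214505511 ff 0.0 F [-0.   0.3 -0.4]
[((16, [313, 129, 7, 3], [316.12, 129.94]), array([0.4978, 0.3244, 0.144 ])), ((5, [323, 136, 2, 3], [323.6, 136.8]), array([0.5541, 0.2929, 0.144 ]))]
[(31, [155, 199, 7, 5], [158.0, 201.0]), (44, [157, 205, 5, 10], [159.27, 209.23]), (4, [165, 213, 2, 2], [165.5, 213.5])]
```

Emit:
drive_tool --motion "1 -1 2 15 0 0 0;1 0 0 25 0 0 0;1 0 0 25 0 0 0;1 0 0 25 0 0 0;1 0 0 20 0 0 0;1 0 0 15 0 0 0;1 0 0 6 0 0 0;1 0 0 0 0 0 0;0.7 0 0 0 0 0 0;0.55 0 0 0 0 0 0;0.45 0 0 0 0 0 0;0.35 0 0 0 0 0 0;0.2 0 0 0 0 0 0;0 0 0 0 0 0 0;0 0 0 0 0 0 0;0 0 0 0 0 0 0" --newtons 40

```text
t: 20.27
position: [0.4987, 0.3253, 0.1022]
eef_rot: [[0.082, 0.997, 0.001], [0.997, -0.082, 0.001], [0.001, 0.0, -1.0]]
force: [-1.2, 0.0, 5.1]
opening: 0.0321
finger_force: 39.8
```

```bash
python3 - <<'E'
from h import *
delta((.498,.3243,.255),-4.7)
E
```

```text
pos [0.4987 0.3253 0.1022] yang -4.68 turn_z 0.02 tiltfix [ 0.03 -0.03  0.  ] shift mm (after turn) [  -1.    -0.6 -152.8] j [ 26.4  15.2 101.3   0.   63.5  31. ] t 20.275 op 0.03210397396507808 ff 39.814587235450745 F [-1.2  0.   5.1]
```

Emit:
drive_tool --motion "0 0 0 -5 0 0 0;0 0 0 -10 0 0 0;0 0 0 -15 0 0 0;0 0 0 -20 0 0 0;0 0 0 -25 0 0 0;0 0 0 -25 0 0 0;0 0 0 -25 0 0 0;0 0 0 -20 0 0 0;0 0 0 -15 0 0 0;0 0 0 -5 0 0 0;0 0 0 0 0 0 0;0 0 0 0 0 0 0" --newtons 50

```text
t: 21.78
position: [0.4978, 0.3246, 0.2651]
eef_rot: [[0.082, 0.997, -0.002], [0.997, -0.082, -0.001], [-0.001, -0.002, -1.0]]
force: [1.0, 0.8, -0.9]
opening: 0.0308
finger_force: 49.6
```

```bash
python3 - <<'E'
from h import *
delta((.553,-.0212,.265),-4.7)
im=env.camera("scene");p=np.array(env.observe()['position'])
print(blobs(im,5,25,(285,60,345,150),90,100),pix("scene",p),pix("scene",p-[0,0,.03]),pix("scene",p-[0,0,.088]))
S0=np.load("scene0.npy");d=(np.abs(im.astype(int)-S0).sum(2)>90).astype(np.uint8)
for v in range(84,140,4): r=np.where(d[v,295:335])[0]+295;print(v,r.tolist())
E
```

```text
pos [0.4978 0.3246 0.2651] yang -4.68 turn_z 0.02 tiltfix [-0.12  0.07  0.  ] shift mm (after turn) [-340.2   83.3    0.4] j [26.3  6.5 93.1  0.  80.5 31. ] t 21.775 op 0.03078043636428222 ff 49.587661027908325 F [ 1.   0.8 -0.9]
[(13, [317, 84, 5, 3], [319.0, 85.0]), (7, [316, 106, 7, 2], [319.0, 106.86]), (15, [291, 121, 5, 4], [293.07, 122.4]), (55, [323, 129, 22, 12], [332.4, 134.24]), (12, [332, 141, 8, 4], [335.83, 142.25]), (27, [301, 146, 8, 4], [304.41, 147.56])] [318.69439165  96.94178891] [318.04989198 105.38117127] [316.84252791 121.1909651 ]
84 [312, 313, 314, 315, 316, 317, 318, 319, 320, 321, 322, 323, 324, 325, 326, 327, 328]
88 [312, 313, 314, 315, 316, 317, 318, 320, 321, 322, 323, 324, 325, 326, 327]
92 [321, 322, 323, 324, 325]
96 [317, 318, 319, 320, 321, 322]
100 [314, 315, 316, 317, 318, 319, 320, 321]
104 [313, 314, 315, 316, 317, 318, 319, 320, 321, 322]
108 [313, 314, 315, 316, 317, 318, 319, 320, 321, 322]
112 [314, 315]
116 [313, 314, 315, 316, 317, 318, 319, 320, 321]
120 [313, 314, 315, 316, 317, 318, 319, 320]
124 []
128 []
132 [311, 312, 313, 314, 315, 316, 317, 318, 319, 320, 321]
136 [311, 312, 313, 314, 315, 316, 317, 318, 319, 320]
```

Emit:
drive_tool --motion "0 -10 2 0 0 0 0;0 -20 5 0 0 0 0;0 -30 7 0 0 0 0;0 -30 8 0 0 0 0;0 -30 8 0 0 0 0;0 -30 8 0 0 0 0;0 -30 8 0 0 0 0;0 -30 8 0 0 0 0;0 -30 8 0 0 0 0;0 -30 7 0 0 0 0;0 -30 6 0 0 0 0;0 -20 5 0 0 0 0;0 -14 2 0 0 0 0;0 -6 1 0 0 0 0;0 0 0 0 0 0 0;0 0 0 0 0 0 0;0 0 0 0 0 0 0"

```text
t: 23.95
position: [0.5534, -0.02, 0.2665]
eef_rot: [[0.081, 0.997, -0.0], [0.997, -0.081, 0.0], [0.0, -0.0, -1.0]]
force: [0.1, -0.5, -0.8]
opening: 0.0313
finger_force: 49.6
```

Emit:
drive_tool --motion "0 0 0 10 0 0 0;0 0 0 20 0 0 0;0 0 0 20 0 0 0;0 0 0 15 0 0 0;0 0 0 5 0 0 0;0 0 0 0 0 0 0;0 0 0 0 0 0 0"

```text
t: 24.82
position: [0.5542, -0.0208, 0.1974]
eef_rot: [[0.082, 0.997, 0.002], [0.997, -0.082, -0.0], [-0.0, 0.002, -1.0]]
force: [-0.5, -0.6, -2.1]
opening: 0.0314
finger_force: 49.6
```

```bash
python3 - <<'E'
from h import *
delta((.553,-.0212,.150),-4.7)
im=env.camera("scene");p=np.array(env.observe()['position'])
print(pix("scene",p),pix("scene",p-[0,0,.088]))
S0=np.load("scene0.npy");d=(np.abs(im.astype(int)-S0).sum(2)>90).astype(np.uint8)
for v in range(140,192,3): r=np.where(d[v,235:290])[0]+235;print(v,r.tolist())
S1=np.load("s2.npy"); # bore ring in unobstructed view (brass hue)
print(pix("scene",np.array([.553,-.0222,.052])))
hsv=cv2.cvtColor(S1,cv2.COLOR_RGB2HSV)[184:202,250:272];print(hsv[...,2]);print(hsv[...,1])
E
```

```text
pos [ 0.5542 -0.0208  0.1974] yang -4.68 turn_z 0.02 tiltfix [ 0.1   0.01 -0.  ] shift mm (after turn) [-0.5 -1.2 47.4] j [ -9.4   4.4 102.7   0.   72.8  -4.7] t 24.825 op 0.03139381948714075 ff 49.6062433719635 F [-0.5 -0.6 -2.1]
[260.73183151 150.65154793] [260.66996345 176.96872946]
140 [256, 257, 258, 259, 260, 261, 262, 263, 267, 268]
143 [256, 257, 258, 259, 260, 261, 262, 263, 266, 267]
146 [256, 257, 258, 259, 260, 261, 262, 263, 264, 265, 266]
149 [256, 257, 258, 259, 260, 261, 262, 263, 264, 265, 266]
152 [235, 256, 257, 258, 259, 260, 261, 262, 263, 264, 265]
155 [235, 236, 238, 241, 256, 257, 258, 259, 260, 261, 262, 263, 264, 265]
158 [235, 236, 238, 239, 242, 243, 244, 248, 256, 257, 258, 259, 260, 261, 262, 263, 264]
161 [235, 236, 237, 238, 240, 241, 243, 245, 247, 249, 250, 252, 253, 256, 257, 258, 259, 260, 261, 262, 263, 264, 265]
164 [235, 236, 237, 239, 240, 241, 245, 246, 247, 251, 256, 257, 258, 259, 260, 261, 262, 263, 264, 265]
167 [235, 236, 237, 240, 241, 243, 244, 247, 248, 249, 250, 251, 252, 253, 254, 255, 256, 257, 258, 259, 260, 261, 262, 263, 264, 265
[... 3157 characters left out ...]
10 15 10]
 [ 8  6 10 11  9  6 15 42 31 35 32 27 19 37 36  4 11 10 10 10  8  7]
 [ 9  8 10 11 11  4 42 44  6  6  2  4  4 29 56 12  6 10  9 10 10  8]
 [10  9  8  8  9  6 41 50 16  4  0  4  4 35 56 10  8 11 10  8 11  9]
 [13  9  9  9  8  6 14 36 57 47 43 44 43 24 17  6  9  8  9  9  7 11]
 [11  8  8  8  7  7  8  2 24 24 22 24 17  4  9 13 11 13  8  8 11  9]
 [15  9  6  6 12 13 11  8  6  8  8  4  8  9  8 10 11 11  9  9  8  9]
 [14  8  6 11 15 15 11  8  8  8  9  7  8 13 11  9  9  8 10  5  8  8]
 [ 6 10  7  8 13 12 13 11 10  8  9  8 12  9  9 11 12  9  8 12 10  6]
 [10  9 10  7 11  8 11 10  9 11 10  9  9  9  8 11 11 13 12  9  4  6]
 [ 9 10  8  9 10  8 10  9 10  5 10 10 10  9 14 11  5  9 14  6  8 10]]
```

Emit:
drive_tool --motion "0 -0.5 -1.2 5 0 0 0;0 0 0 10 0 0 0;0 0 0 10 0 0 0;0 0 0 8 0 0 0;0 0 0 6 0 0 0;0 0 0 4 0 0 0;0 0 0 2 0 0 0;0 0 0 1 0 0 0;0 0 0 0 0 0 0;0 0 0 0 0 0 0;0 0 0 0 0 0 0;0 0 0 0 0 0 0"

```text
t: 26.38
position: [0.5523, -0.0211, 0.1506]
eef_rot: [[0.082, 0.997, 0.0], [0.997, -0.082, -0.0], [-0.0, 0.0, -1.0]]
force: [-0.8, 0.4, -0.8]
opening: 0.0315
finger_force: 49.6
```

```bash
python3 - <<'E'
from h import *
delta((.553,-.0212,.150),-4.7)
im=env.camera("scene");np.save("s5.npy",im);p=np.array(env.observe()['position'])
print(pix("scene",p-[0,0,.088]),pix("scene",p-[0,0,.03]),pix("scene",p+[0,0,.042]))
hsv=cv2.cvtColor(im,cv2.COLOR_RGB2HSV)
print(hsv[174:202,250:272,2]); print(blobs(im,5,25,(240,120,280,180),80,80))
print(blobs(im,100,130,(140,180,200,215),100,40)[:2])
E
```

```text
pos [ 0.5523 -0.0211  0.1506] yang -4.68 turn_z 0.02 tiltfix [ 0.01  0.   -0.  ] shift mm (after turn) [-0.1  0.7  0.6] j [ -9.5   7.  105.3   0.   67.8  -4.8] t 26.375 op 0.03145876001984903 ff 49.606475830078125 F [-0.8  0.4 -0.8]
[260.11627736 190.05446884] [260.14247817 173.58740894] [260.17680087 152.01579008]
[[ 50  52  50  54  76 131 148 159 161 166 165 164 161 152 145 121  88  79
   85  85  82  83]
 [ 50  51  54  54  69 134 158 172 172 170 173 170 171 165 154 127  95  85
   84  84  84  83]
 [ 53  50  50  53  69 128 153 170 176 181 181 182 175 168 151 119  90  84
   82  85  86  81]
 [ 51  51  58  53  67 123 150 160 168 173 172 172 163 158 140 111  90  85
   81  83  80  72]
 [ 58  59  72  71  60 100 140 158 162 166 165 166 161 154 139  95  79  82
   83  87  76  57]
 [ 71  74  83  78  58  69 110 146 162 162 161 160 158 149 115  73  67  82
   81  81  68  46]
 [ 63  75  82  82  57  45  68  98 112 121 122 122 115 100  73  51  67  83
   86  84  63  47]
 [ 50  53  62  70  54  41  43  49  56  64  68  67  63  52  44  47  66  82
   82  83  66  48]
 [ 46  48  49  56  54  46  41  37  43  
[... 1290 characters left out ...]
35 132 139 139 133 137 133 133 134 136 137 136
  133 136 135 135]
 [100 180 211 166 132 132 138 137 134 135 133 134 133 139 140 154 158 143
  139 136 135 133]
 [ 92 163 176 133 109 115 128 134 136 135 137 139 153 157 160 168 167 147
  138 139 134 135]
 [117 176 164 141 114 100 108 122 130 134 142 154 166 170 169 168 171 160
  154 139 131 128]
 [119 157 175 206 174 127 103 103 110 143 152 165 170 170 171 168 167 158
  143 133 127 126]
 [120 126 150 190 197 167 148 132 100 105 130 159 171 168 167 159 148 136
  132 125 122 124]]
[(22, [256, 150, 6, 5], [259.0, 152.18]), (12, [255, 175, 11, 2], [259.75, 175.58])]
[(31, [155, 199, 7, 5], [158.0, 201.0]), (43, [157, 205, 5, 10], [159.33, 209.33])]
```

Emit:
drive_tool --motion "0 0 0.7 0.5 0 0 0;0 0 0 0 0 0 0;0 0 0 0 0 0 0;0 0 0 0 0 0 0;0 0 0 0 0 0 0;0 0 0 0 0 0 0"

```text
t: 27.18
position: [0.5529, -0.0211, 0.15]
eef_rot: [[0.082, 0.997, -0.0], [0.997, -0.082, 0.0], [0.0, -0.0, -1.0]]
force: [-1.1, 0.1, -0.3]
opening: 0.031
finger_force: 49.6
```

```bash
python3 - <<'E'
from h import *
delta((.553,-.0212,.150))
print(env.finish_job())
E
```

```text
pos [ 0.5529 -0.0211  0.15  ] yang -4.69 turn_z 0 tiltfix [-0. -0.  0.] shift mm (after turn) [-0.1  0.1 -0. ] j [ -9.5   7.1 105.2   0.   67.7  -4.8] t 27.175 op 0.03100835854150871 ff 49.60718393325806 F [-1.1  0.1 -0.3]
the job is handed in; nothing more can be done
None
```

I handed the job in at 27 s; no verdict came back. By my own measurements, the blue gauge stands let go in its blue-marked socket, and the microscope is held steady and upright about 10 mm above the bore, within about 1 mm of its centre.

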